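# Demagnetise a bearing ball

### The job

Demagnetise the loose bearing ball: first turn the demagnetiser's dial until its pointer meets the one long, wide mark on the scale, and only then pick up the tray with the ball by its upright grip and carry it over the coil plate, keeping it upright so that the ball never leaves its pocket. Finish while still holding the tray, level and still, with the ball over the middle of the coil plate and the tray's underside about 5 cm above the plate; the tray must never knock the demagnetiser and nothing else on the bench should be disturbed.

Things in the scene. Friction and masses are not known exactly. Their poses are not given: they have to be found in the camera images.
- demag: the demagnetiser: fixed grey box with a black top panel, 160 (x) x 260 (y) mm, panel 70 mm high; origin at the centre of its underside, z up. On top: a light grey square coil plate towards +y and a black dial with a white tick scale towards -y, dial axis 75 mm from the middle (0, -75 mm) in its frame.
- coil (a point): middle of the coil plate's top face (plate 110 x 110 mm, 76 mm above the bench, marked by a thin black cross of lines); axes as the demagnetiser's, z up.
- dial (a joint): angle of the dial, rad, 0 to 4.71, growing clockwise seen from above; it stays where it is left (friction about 0.03 N m). The scale has 11 ticks from 0 to 4.71; the one long, wide mark (22 x 5 mm, the others 8 x 2 mm) is at 2.83, where the dial must be set. It starts between 1.4 and 2.2.
- dial_grip (a point): on the dial's axis at the height to grip, 107 mm above the bench. The dial's upright grip bar is 42 mm long, 14 mm thick and 32 mm tall, its top 114 mm above the bench. The point turns with the dial: its x axis runs along the bar, and the white pointer line is on the bar's -x half; z up.
- tray: the tray with the ball in it (loose, about 0.25 kg): dark steel plate 130 (x) x 80 (y) x 10 mm with two shallow round pockets at x = -40 and +40 mm, and in its middle an upright aluminium grip fin 32 mm (x) by 12 mm thick (y), its top 75 mm above the underside. Origin at the centre of the underside, z up. Grip the fin across its thickness, tool pointing down.
- pocket (a point): the place of the ball's centre when it lies in the middle of its pocket: (-40, 0, 17.5) mm in the tray's frame. The pocket is 28 mm wide and only 2.5 mm deep with a flat floor, so the ball can roll about 7 mm off the middle; it climbs out at a tilt near 40 degrees.
- ball_center (a point): centre of the loose steel ball, 20 mm diameter, 33 g, in the -x pocket of the tray.
- blank: another tray of the same size with the same fin but with two square pockets, empty: leave it alone. Origin at the centre of its underside.
- race: a bearing race, steel ring 44 mm across, 12 mm high, lying near the tray: leave alone. Origin at the centre of its underside.
- driver: a screwdriver about 140 mm long lying beyond the trays: leave alone.
- wrench: a wrench about 160 mm long lying left of the demagnetiser: leave alone.
- plug: a red industrial plug, 58 mm across, 78 mm tall, standing in front of the demagnetiser: leave alone. Origin at the centre of its underside.
- jar: a jar with a black cap, 54 mm across, 65 mm tall, standing behind the demagnetiser: leave alone. Origin at the centre of its underside.

How it is judged (in metres and radians):
On the way, in this order (a step that is already met when the one before it is completed fails the run):
1. the dial stands on the long, wide mark (value of joint dial between 2.71 and 2.95 rad and height (world z) of tray below 0.01 m), for 0.3 s.
2. the tray is lifted off the bench by the gripper (height (world z) of tray above 0.04 m and contact force between tray and the fingers above 1 N), for 0.2 s.
At the end, for the whole second after the job is handed in: The dial is within 0.12 rad of the long mark (2.83); the gripper holds the tray still, within 0.12 rad of level, its underside 25 to 80 mm above the coil plate and not touching the demagnetiser; the ball is in its pocket and within 25 mm (horizontally) of the coil plate's middle (value of joint dial between 2.71 and 2.95 rad and distance between ball_center and pocket below 0.012 m and horizontal distance between ball_center and coil below 0.025 m and z of tray in the frame of coil between 0.025 and 0.08 m and angle between tray's own z axis and vertical below 0.12 rad and linear speed of tray below 0.03 m/s and angular speed of tray below 0.2 rad/s and contact force between tray and the fingers above 1 N and contact force between tray and demag below 0.1 N); the arm keeps its last pose, push and grip.
It fails at once if the ball leaves its pocket (distance between ball_center and pocket above 0.014 m).
It fails at once if the tray knocks the demagnetiser (contact force between tray and demag above 2 N).
It fails at once if something else on the bench is moved more than 30 mm (distance of any of blank, race, driver, wrench, plug, jar from where it was at the start of the episode above 0.03 m).
It also fails if it takes over 67 s, if anything falls off the work surface, if the arm or the gripper's body presses on something with over 40 N, if the wrist force passes 120 N, or if a joint passes its speed limit or range.

### The arm

A 7-joint arm with a two-finger parallel gripper is mounted at the origin on the work surface. World frame = base frame: x ahead of the robot, y to its left, z up, the work surface at z = 0. Lengths are in mm, angles in rad, forces in N, time in s.
With the tool pointing down it reaches from about 400 to 875 mm from the base axis. Payload 4.4 kg.
Tool frame: the origin (TCP) lies between the finger pads, 19 mm behind the fingertips; this is the grasp point; z points along the fingers, y is the line along which they close (so a half turn about z gives the same grasp; the last joint's range is limited). The gripper opens to 85 mm and grips with 20 to 120 N. Pads are 22 mm wide; open, the fingers measure 114 mm over their backs; the gripper's body (76 mm by 85 mm) begins 54 mm behind the grasp point. The pads swing forward as they close: fully open they stand 13 mm farther back than shut.
Start: joints at [1.259, 0.628, 0.038, 1.517, -0.027, 0.996, -0.02], TCP at [158.193, -630.47, 250.013] pointing down, gripper open.
Joint ranges: [-3.06, 3.06], [-0.37, 2.12], [-1.25, 1.32], [0.18, 2.47], [-1.1, 4.24], [0.23, 1.98], [-2.94, 2.94]. Speed limits (rad/s): [2.57, 2.57, 3.14, 3.14, 3.14, 3.14, 3.14].

### API

Orientations are given as [roll, pitch, yaw] about the fixed x, y, z axes, in that order (R = Rz(yaw) Ry(pitch) Rx(roll)).
In Python, from cell import ctrl gives the robot as it stands.
- The arm moves only by the tool carry_out, never from a script. Its argument "deltas" is one flat list of numbers, 7 for each row, row after row: the turn, a rotation vector about the tool's x, y, z in degrees, then the shift along the tool's x, y, z in m, then the closure, from -1 (fully open) to 1 (shut). In form: [wx, wy, wz, dx, dy, dz, claw, wx, wy, wz, dx, dy, dz, claw, ...]. A call has 1 to 12 rows; each row shifts and turns the commanded pose from where the row before left it, along the tool's axes as they then stand; what a row does not reach is not made up. A row lasts 1/8 s, in which the tool goes at most 62.5 mm and 10.7 degrees, less where a joint would pass 70% of its speed; a pose out of reach is approached as far as the arm can. A call with a gripper value outside its range is refused whole. The fingers move at their own pace and stop on an object; the grip force is fixed at half the most. Time passes only in rows, so rows that do not move let the fingers close. It gives the time, the measured TCP pose, the force, the opening and the grip force at its end, in the units of the state.
- ctrl.read_state(): the state, without advancing time (a new reading comes with each control period).
- ctrl.get_image(name): name is "scene" or "top"; returns the picture (400x640x3 uint8, red, green, blue); there is no depth.
- ctrl.calibration(name): a dict with "mtx" (3x3 intrinsics, pixels), "R" (3x3) and "t" (3): a world point X has camera coordinates R X + t. Camera axes: x right, y down, z forward; pixel columns grow to the right and rows downward; lengths in mm; the calibration is good to about 2 mm. A picture is of the moment at which its call begins. calibration takes no time and is no camera call.
- ctrl.finish_job(): hands the job in; it is judged then, once.
The state is a dict: "clock": time; "qpos": joint angles; "qd": joint speeds; "tau": joint torques, N m; "eef_pos": TCP position; "tool_rot": TCP orientation; "force": force on the tool from outside, world axes, zero at the start; "torque": the same for the moment, N m; "width": finger opening in mm; "gripper_force": force on a finger pad.
Only numpy, scipy, OpenCV 4.12 (cv2) and the standard library are available. Lean on these libraries where they do the work, as an engineer would, in place of code of your own. Each camera call takes 0.05 s, during which the arm holds its last target. There are 200 camera calls.

## Working session

There is one attempt and no reset: what is moved stays moved. The work goes in short steps, Python scripts to look and compute and a tool call to move; the robot and the scene stay as the last step left them, time stands still between calls to the robot, and variables do not carry over. Pictures are saved under pics/ and viewed, at most 10 in all, crops included, and the job is handed in when it is done.

Besides the shell and the picture viewer there is one more tool, called after "Call:" as a command line: name --argument value ..., lists and objects as JSON in quotes. carry_out: Moves the arm, as the interface text tells. Its arguments: {"type":"object","properties":{"deltas":{"type":"array"}},"required":["deltas"]}

```bash
mkdir -p pics; python3 - <<'E'
from cell import ctrl
import cv2
for n in("scene","top"):
    im=ctrl.get_image(n); cv2.imwrite(f"pics/{n}0.png",im[:,:,::-1])
    print(n,ctrl.calibration(n))
s=ctrl.read_state();print(s)
E
```

```text
scene {'mtx': array([[414.1820278 ,   0.        , 318.98907363],
       [  0.        , 414.1820278 , 207.13217029],
       [  0.        ,   0.        ,   1.        ]]), 'R': array([[ 0.8849244 ,  0.46568648,  0.0067016 ],
       [ 0.34895633, -0.65344001, -0.67174819],
       [-0.30844495,  0.59678493, -0.74074926]]), 't': array([-527.53510759, -114.09843623, 1376.01484155])}
top {'mtx': array([[442.49920308,   0.        , 318.34601563],
       [  0.        , 442.49920308, 201.34080735],
       [  0.        ,   0.        ,   1.        ]]), 'R': array([[-0.00157336, -0.99999796,  0.0012686 ],
       [-0.99609373,  0.00145522, -0.08829018],
       [ 0.08828815, -0.00140256, -0.99609399]]), 't': array([  43.82959583,  568.41852601, 1188.95023886])}
{'clock': 0.1, 'qpos': array([ 1.25918259,  0.62929584,  0.0384605 ,  1.51829166, -0.02702392,
        0.99633509, -0.01997969]), 'qd': array([ 9.02256752e-05, -1.78871510e-03,  2.64383456e-04, -2.02838928e-03,
       -3.08443523e-04, -6.47951810e-04, -4.17596582e-04]), 'tau': array([ 3.61172366e-03, -5.64528716e+01,  1.23097122e+00, -1.93971097e+01,
        1.13815820e-02,  5.47592615e-03, -2.17650324e-05]), 'eef_pos': array([ 158.06585582, -629.91443612,  249.14640731]), 'tool_rot': array([-3.13978104e+00,  1.07387227e-05,  2.45807760e-01]), 'force': array([ 0.22798844,  0.27062472, -0.63837071]), 'torque': array([-0.04415278,  0.02777677,  0.00233612]), 'gripper_force': 0.0, 'width': 85.41225712201575}
```

View pics/top0.png

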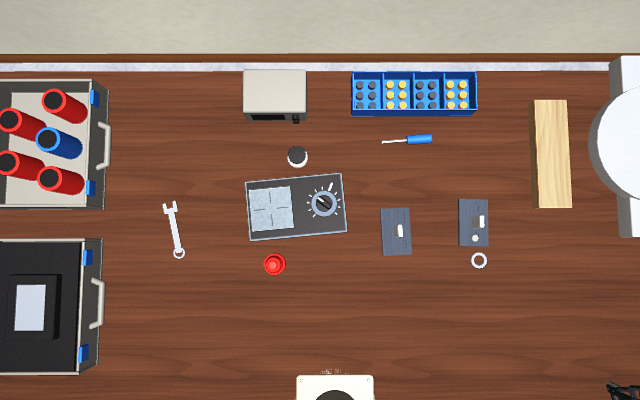

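View pics/scene0.png

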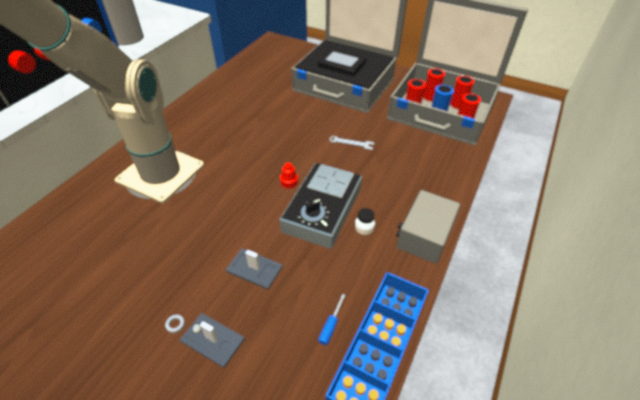

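The top view shows the demagnetiser at about (296,207), with the coil plate at (270,208) and the dial at (323,203). The blank tray is at (396,231), the ball tray at (474,222) with its ball near (475,238), and the race at (479,260). Next I'll crop in on the dial and the tray.

```bash
python3 - <<'E'
import cv2,numpy as np
im=cv2.imread("pics/top0.png")
a=cv2.resize(im[165:245,240:350],None,fx=7,fy=7,interpolation=cv2.INTER_CUBIC)
cv2.imwrite("pics/c1.png",a)
b=cv2.resize(im[190:275,440:510],None,fx=7,fy=7,interpolation=cv2.INTER_CUBIC)
cv2.imwrite("pics/c2.png",b)
E
```

```text
(no output)
```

View pics/c1.png

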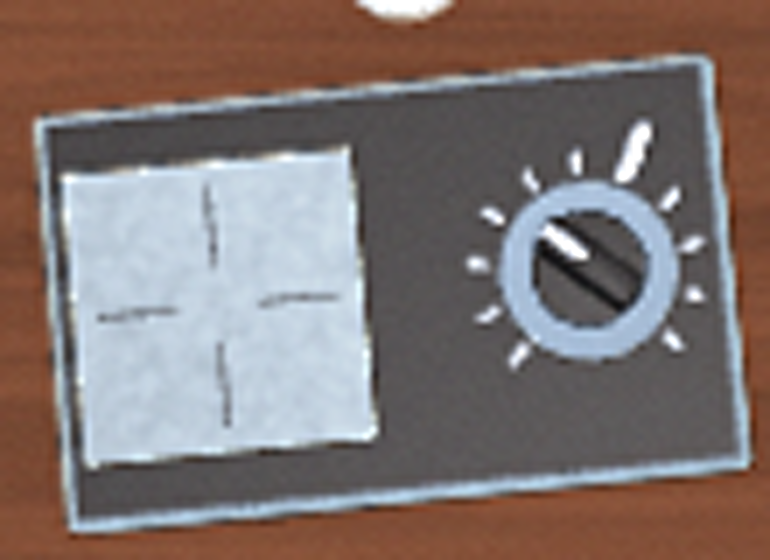

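View pics/c2.png

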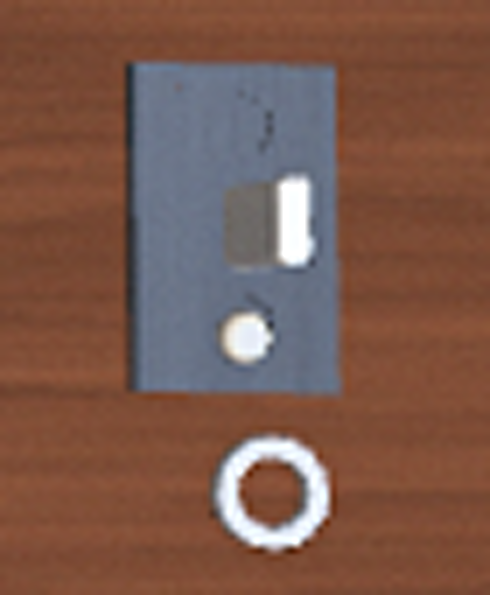

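Crop 1 shows the pointer line on the upper-left half of the dial bar (crop 545–585, 228–260). The long mark is at crop (634,152). Crop 2 shows the tray with its fin top at (294,220), the ball at (246,337) below it, and the race at (273,492). Now I'll measure these with masks.

```bash
cat > h.py <<'E'
import cv2,numpy as np
from cell import ctrl
def ray(n,px,z):
    c=ctrl.calibration(n);R,t=c["R"],c["t"].reshape(3)
    o=-R.T@t; P=np.atleast_2d(px).astype(float)
    d=(R.T@np.linalg.solve(c["mtx"],np.c_[P,np.ones(len(P))].T)).T
    return o+d*((z-o[2])/d[:,2])[:,None]
def proj(n,X):
    c=ctrl.calibration(n);p=c["mtx"]@(c["R"]@np.array(X)+c["t"].reshape(3));return p[:2]/p[2]
def blob(mask,off,big=True,near=None):
    k,l,s,c=cv2.connectedComponentsWithStats(mask.astype(np.uint8))
    i=1+np.argmax(s[1:,4]) if near is None else 1+np.argmin(np.hypot(*(c[1:]-near).T))
    cs,_=cv2.findContours((l==i).astype(np.uint8),cv2.RETR_EXTERNAL,cv2.CHAIN_APPROX_NONE)
    return c[i],max(cs,key=cv2.contourArea),s[i,4]
def up(im,x0,x1,y0,y1,f=8): return cv2.resize(im[y0:y1,x0:x1],None,fx=f,fy=f,interpolation=cv2.INTER_CUBIC)
def full(p,x0,y0,f=8): return (np.asarray(p,float)+.5)/f-.5+[x0,y0]
E
cat > m.py <<'E'
from h import *
np.set_printoptions(precision=1,suppress=True)
im=cv2.imread("pics/top0.png")
def rect(box,mask,z,name,f=8):
    a=up(im,*box); c,cn,ar=blob(mask(a),0)
    r=cv2.boxPoints(cv2.minAreaRect(cn)); W=ray("top",full(r,box[0],box[2]),z)
    e=np.linalg.norm(np.roll(W,-1,0)-W,axis=1); d=W[1]-W[0] if e[0]>e[1] else W[2]-W[1]
    print(name,W.mean(0),"sides",e[:2],"long-side ang",np.degrees(np.arctan2(d[1],d[0]))%180); return W
g=lambda a:cv2.cvtColor(a,cv2.COLOR_BGR2GRAY)
hsv=lambda a:cv2.cvtColor(a,cv2.COLOR_BGR2HSV)
rect((244,300,180,236),lambda a:cv2.morphologyEx((g(a)>140).astype(np.uint8),cv2.MORPH_OPEN,np.ones((40,40))),76,"plate")
rect((236,356,165,250),lambda a:cv2.morphologyEx((hsv(a)[...,1]<110).astype(np.uint8)*1,cv2.MORPH_OPEN,np.ones((60,60))),70,"demag")
rect((450,500,190,250),lambda a:cv2.morphologyEx(((hsv(a)[...,0]>80)|(g(a)>180)).astype(np.uint8),cv2.MORPH_CLOSE,np.ones((60,60))),10,"tray")
rect((476,490,212,230),lambda a:g(a)>170,75,"fin")
rect((470,481,232,244),lambda a:g(a)>160,17.5,"ball")
rect((373,420,200,265),lambda a:cv2.morphologyEx(((hsv(a)[...,0]>80)|(g(a)>180)).astype(np.uint8),cv2.MORPH_CLOSE,np.ones((60,60))),10,"blank")
# dial: disc ring, long mark, pointer
b=(300,350,172,228);a=up(im,*b)
f=lambda p:full(p,b[0],b[2])
H=hsv(a)
k,l,s,c=cv2.connectedComponentsWithStats((g(a)>150).astype(np.uint8))
for i in range(1,k):
    if s[i,4]>40: print(f(c[i]),s[i],ray("top",f(c[i]),72)[0],ray("top",f(c[i]),114)[0])
E
python3 m.py
```

```text
plate [545.7 167.8  76. ] sides [111.2 110.9] long-side ang 95.30130234025488
demag [551.2 103.6  70. ] sides [263.8 162.4] long-side ang 95.54914530528204
tray [ 506.8 -385.2   10. ] sides [ 83.6 141.7] long-side ang 178.46477889456145
fin [ 511.4 -385.2   75. ] sides [13.2 33.1] long-side ang 178.84305154413317
ball [ 468.2 -385.7   17.5] sides [18.5 18.4] long-side ang 120.33324023555485
blank [ 486.7 -170.6   10. ] sides [ 82.3 131.2] long-side ang 2.443066453962615
[338.6 193.3] [ 108    8  267  440 6410] [585.5 -10.4  72. ] [581.   -8.4 114. ]
[305.5 176.1] [  0  29 105  18 768] [631.4  76.9  72. ] [625.3  75.7 114. ]
[330.  186.4] [ 222   83   43   70 1578] [604.1  12.1  72. ] [598.9  13.3 114. ]
[321.8 187.7] [171 116  14  28 311] [600.4  33.7  72. ] [595.4  34.1 114. ]
[315.3 190.4] [117 137  19  27 291] [593.4  51.1  72. ] [588.6  50.8 114. ]
[323.4 203.2] [   92   152   203   202 17515] [559.5  29.7  72. ] [555.9  30.2 114. ]
[335.3 192.9] [274 158  23  26 366] [586.5  -1.7  72. ] [582.  -0. 114.]
[310.  195.3] [ 70 181  27  20 332] [580.3  65.1  72. ] [576.   64.4 114. ]
[338.4 199.4] [296 214  28  18 335] [569.4  -9.8  72. ] [565.5  -7.9 114. ]
[307.7 202.2] [ 54 237  24  16 317] [562.1  71.1  72. ] [558.5  70.1 114. ]
[338.7 206.6] [304 272  20  17 266] [550.3 -10.6  72. ] [547.1  -8.6 114. ]
[309.4 209.5] [ 65 294  27  19 293] [542.9  66.7  72. ] [539.9  65.9 114. ]
[335.6 213.1] [278 321  22  23 329] [533.1  -2.3  72. ] [530.5  -0.6 114. ]
[313.7 215.2] [102 336  23  28 392] [527.8  55.4  72. ] [525.4  55.  114. ]
```

```bash
python3 - <<'E'
from h import *
im=cv2.imread("pics/top0.png")
b=(314,333,193,213);a=up(im,*b);g=cv2.cvtColor(a,cv2.COLOR_BGR2GRAY)
c0=(proj("top",[558.7,28.7,110])-[b[0],b[2]])*8
yy,xx=np.mgrid[:g.shape[0],:g.shape[1]]
w=(g>150)&(np.hypot(xx-c0[0],yy-c0[1])<62)
k,l,s,c=cv2.connectedComponentsWithStats(w.astype(np.uint8));print(c0,s[1:],c[1:])
i=1+np.argmax(s[1:,4]);p=np.argwhere(l==i)[:,::-1]
W=ray("top",full(p,b[0],b[2]),114)[:,:2];u,S,v=np.linalg.svd(W-W.mean(0),full_matrices=False)
d=W.mean(0)-[558.7,28.7]
print(W.mean(0),np.degrees(np.arctan2(v[0,1],v[0,0]))%180,np.degrees(np.arctan2(d[1],d[0])))
for q in([604.1,12.1],[600.4,33.7],[593.4,51.1],[586.5,-1.7]):
    d=np.array(q)-[558.7,28.7];print(np.degrees(np.arctan2(d[1],d[0])))
s=ctrl.read_state();print(s["eef_pos"],np.degrees(s["tool_rot"]))
E
```

```text
[79.90199929 73.72323494] [[ 64  12  29   3  46]
 [ 96  14   1   1   1]
 [ 48  17   8   5  14]
 [101  16  12   6  28]
 [ 25  31  55  42 998]] [[ 77.5         12.97826087]
 [ 96.          14.        ]
 [ 51.5         19.42857143]
 [106.35714286  19.03571429]
 [ 53.07014028  53.14128257]]
[566.05239795  38.37915507] 54.556829919467205 52.77927663894909
-20.084371491596457
6.837355372031213
32.84358301427716
-47.55790455019223
[ 158.06585582 -629.91443612  249.14640731] [-1.79896202e+02  6.15283487e-04  1.40837472e+01]
```

Call:
carry_out --deltas '[0, 0, -9, 0, 0, 0, -1, 0, 0, -9, 0, 0, 0, -1, 0, 0, -9, 0, 0, 0, -1, 0, 0, -9, 0, 0, 0, -1, 0, 0, 0, 0, 0, 0, -1]'

```text
clock: 0.72
eef_pos: [157.9, -630.2, 249.5]
tool_rot: [-3.141, -0.001, 0.872]
force: [0.9, -0.3, 0.0]
width: 85.6
gripper_force: 0.0
```

Call:
carry_out --deltas '[0, 0, 0, 0.0475, -0.0073, 0, -1, 0, 0, 0, 0.0475, -0.0073, 0, -1, 0, 0, 0, 0.0475, -0.0073, 0, -1, 0, 0, 0, 0.0475, -0.0073, 0, -1, 0, 0, 0, 0.0475, -0.0073, 0, -1, 0, 0, 0, 0.0475, -0.0073, 0, -1, 0, 0, 0, 0.0475, -0.0073, 0, -1, 0, 0, 0, 0.0475, -0.0073, 0, -1, 0, 0, 0, 0.0475, -0.0073, 0, -1, 0, 0, 0, 0.0475, -0.0073, 0, -1, 0, 0, 0, 0.0475, -0.0073, 0, -1, 0, 0, 0, 0.0475, -0.0073, 0, -1]'

```text
clock: 2.22
eef_pos: [457.4, -135.8, 250.1]
tool_rot: [3.141, -0.0, 0.87]
force: [-0.1, 0.2, -0.3]
width: 85.5
gripper_force: 0.0
```

Call:
carry_out --deltas '[0, 0, 0, 0.0475, -0.0073, 0, -1, 0, 0, 0, 0.0475, -0.0073, 0, -1, 0, 0, 0, 0.0475, -0.0073, 0, -1, 0, 0, 0, 0.0475, -0.0073, 0, -1, 0, 0, -3.5, 0, 0, 0, -1, 0, 0, 0, 0, 0, 0, -1, 0, 0, 0, 0, 0, 0, -1]'

```text
clock: 3.1
eef_pos: [556.0, 26.5, 249.9]
tool_rot: [-3.142, 0.001, 0.932]
force: [0.1, -0.1, 1.0]
width: 85.3
gripper_force: 0.0
```

Call:
carry_out --deltas '[0, 0, 0, 0.0034, 0.0009, 0.022, -1, 0, 0, 0, 0, 0, 0.024, -1, 0, 0, 0, 0, 0, 0.024, -1, 0, 0, 0, 0, 0, 0.024, -1, 0, 0, 0, 0, 0, 0.024, -1, 0, 0, 0, 0, 0, 0.024, -1, 0, 0, 0, 0, 0, 0, -1, 0, 0, 0, 0, 0, 0, -1]'

```text
clock: 4.1
eef_pos: [559.6, 29.2, 108.8]
tool_rot: [3.141, -0.001, 0.934]
force: [-0.9, -0.2, -0.2]
width: 85.6
gripper_force: 0.0
```

Call:
carry_out --deltas '[0, 0, 0, 0, 0, 0, 1, 0, 0, 0, 0, 0, 0, 1, 0, 0, 0, 0, 0, 0, 1, 0, 0, 0, 0, 0, 0, 1, 0, 0, 0, 0, 0, 0, 1, 0, 0, 0, 0, 0, 0, 1, 0, 0, 0, 0, 0, 0, 1, 0, 0, 0, 0, 0, 0, 1]'

```text
clock: 5.1
eef_pos: [559.7, 29.1, 108.5]
tool_rot: [3.14, -0.001, 0.935]
force: [1.4, -1.6, 5.0]
width: 12.9
gripper_force: 60.4
```

Call:
carry_out --deltas '[0, 0, 6, 0, 0, 0, 1, 0, 0, 6, 0, 0, 0, 1, 0, 0, 6, 0, 0, 0, 1, 0, 0, 6, 0, 0, 0, 1, 0, 0, 6, 0, 0, 0, 1, 0, 0, 6, 0, 0, 0, 1, 0, 0, 6, 0, 0, 0, 1, 0, 0, 6, 0, 0, 0, 1, 0, 0, 6, 0, 0, 0, 1, 0, 0, 6, 0, 0, 0, 1, 0, 0, 6, 0, 0, 0, 1, 0, 0, 6, 0, 0, 0, 1]'

```text
clock: 6.6
eef_pos: [560.0, 28.5, 108.5]
tool_rot: [3.141, -0.003, -0.326]
force: [1.9, -3.5, 4.9]
width: 13.3
gripper_force: 60.4
```

Call:
carry_out --deltas '[0, 0, 2, 0, 0, 0, 1, 0, 0, 0, 0, 0, 0, 1, 0, 0, 0, 0, 0, 0, 1, 0, 0, 0, 0, 0, 0, 1]'

```text
clock: 7.1
eef_pos: [560.0, 28.5, 108.5]
tool_rot: [3.141, -0.003, -0.357]
force: [0.8, -3.1, 4.3]
width: 12.7
gripper_force: 60.5
```

Call:
carry_out --deltas '[0, 0, 0, 0, 0, 0, -1, 0, 0, 0, 0, 0, 0, -1, 0, 0, 0, 0, 0, 0, -1, 0, 0, 0, 0, 0, 0, -1, 0, 0, 0, 0, 0, 0, -1, 0, 0, 0, 0, 0, 0, -1, 0, 0, 0, 0, 0, -0.03, -1, 0, 0, 0, 0, 0, -0.03, -1, 0, 0, 0, 0, 0, -0.04, -1, 0, 0, 0, 0, 0, -0.04, -1, 0, 0, -9.6, 0, 0, 0, -1, 0, 0, -9.6, 0, 0, 0, -1]'

```text
clock: 8.6
eef_pos: [559.2, 29.7, 248.8]
tool_rot: [-3.141, -0.001, -0.016]
force: [-0.1, 0.5, -0.0]
width: 85.5
gripper_force: 0.0
```

Call:
carry_out --deltas '[0, 0, 0, -0.004, 0.0415, 0, -1, 0, 0, 0, -0.004, 0.0415, 0, -1, 0, 0, 0, -0.004, 0.0415, 0, -1, 0, 0, 0, -0.004, 0.0415, 0, -1, 0, 0, 0, -0.004, 0.0415, 0, -1, 0, 0, 0, -0.004, 0.0415, 0, -1, 0, 0, 0, -0.004, 0.0415, 0, -1, 0, 0, 0, -0.004, 0.0415, 0, -1, 0, 0, 0, -0.004, 0.0415, 0, -1, 0, 0, 0, -0.004, 0.0415, 0, -1, 0, 0, 0, 0, 0, 0, -1, 0, 0, 0, 0, 0, 0, -1]'

```text
clock: 10.1
eef_pos: [510.3, -383.7, 247.7]
tool_rot: [-3.14, 0.0, -0.021]
force: [0.3, 0.2, 0.5]
width: 85.2
gripper_force: 0.0
```

```bash
python3 - <<'E'
from h import *
im=ctrl.get_image("top")[:,:,::-1]; cv2.imwrite("pics/top1.png",im)
im=im.copy();a=up(im,295,350,170,230,10); cv2.imwrite("pics/c3.png",a)
b=(314,333,193,213);a=up(im,*b);g=cv2.cvtColor(a,cv2.COLOR_BGR2GRAY)
c0=(proj("top",[558.7,28.7,110])-[b[0],b[2]])*8
yy,xx=np.mgrid[:g.shape[0],:g.shape[1]]
w=(g>150)&(np.hypot(xx-c0[0],yy-c0[1])<62)
k,l,s,c=cv2.connectedComponentsWithStats(w.astype(np.uint8))
i=1+np.argmax(s[1:,4]);p=np.argwhere(l==i)[:,::-1]
W=ray("top",full(p,b[0],b[2]),114)[:,:2];u,S,v=np.linalg.svd(W-W.mean(0),full_matrices=False)
d=W.mean(0)-[558.7,28.7]
print(s[i],W.mean(0),np.degrees(np.arctan2(v[0,1],v[0,0]))%180,np.degrees(np.arctan2(d[1],d[0])))
E
```

```text
[ 77  15  35  54 942] [569.55414402  25.59261012] 158.18134418359787 -15.975677884482034
```

View pics/c3.png

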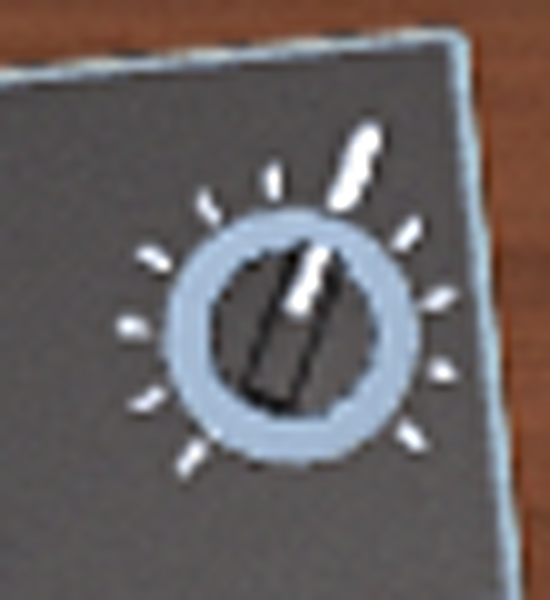

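The pointer at crop (310,280) lines up with the long mark at (355,165), so the dial is set. Next is the tray.

Call:
carry_out --deltas '[0, 0, 0, 0.001, 0.0015, 0.025, -1, 0, 0, 0, 0, 0, 0.03, -1, 0, 0, 0, 0, 0, 0.03, -1, 0, 0, 0, 0, 0, 0.03, -1, 0, 0, 0, 0, 0, 0.03, -1, 0, 0, 0, 0, 0, 0.025, -1, 0, 0, 0, 0, 0, 0.018, -1, 0, 0, 0, 0, 0, 0, -1, 0, 0, 0, 0, 0, 0, -1]'

```text
clock: 11.28
eef_pos: [511.9, -386.2, 61.0]
tool_rot: [3.141, -0.001, -0.021]
force: [0.6, -0.7, 0.3]
width: 85.4
gripper_force: 0.0
```

Call:
carry_out --deltas '[0, 0, 0, 0, 0, 0, 0, 0, 0, 0, 0, 0, 0, 0.4, 0, 0, 0, 0, 0, 0, 0.6, 0, 0, 0, 0, 0, 0, 0.7, 0, 0, 0, 0, 0, 0, 0.75, 0, 0, 0, 0, 0, 0, 0.8, 0, 0, 0, 0, 0, 0, 0.85, 0, 0, 0, 0, 0, 0, 1, 0, 0, 0, 0, 0, 0, 1, 0, 0, 0, 0, 0, 0, 1, 0, 0, 0, 0, 0, 0, 1]'

```text
clock: 12.65
eef_pos: [511.3, -386.2, 60.2]
tool_rot: [3.141, -0.0, -0.021]
force: [-1.2, -0.2, 3.8]
width: 11.5
gripper_force: 59.1
```

Call:
carry_out --deltas '[0, 0, 0, 0, 0, -0.005, 1, 0, 0, 0, 0, 0, -0.01, 1, 0, 0, 0, 0, 0, -0.015, 1, 0, 0, 0, 0, 0, -0.02, 1, 0, 0, 0, 0, 0, -0.02, 1, 0, 0, 0, 0, 0, -0.02, 1, 0, 0, 0, 0, 0, -0.02, 1, 0, 0, 0, 0, 0, -0.02, 1, 0, 0, 0, 0, 0, -0.01, 1, 0, 0, 0, 0, 0, -0.005, 1, 0, 0, 0, 0, 0, 0, 1, 0, 0, 0, 0, 0, 0, 1]'

```text
clock: 14.15
eef_pos: [510.8, -385.7, 204.3]
tool_rot: [-3.141, 0.001, -0.021]
force: [-0.6, -0.3, -3.9]
width: 11.2
gripper_force: 58.4
```

```bash
python3 - <<'E'
from h import *
a=ctrl.get_image("top")[:,:,::-1];b=ctrl.get_image("scene")[:,:,::-1]
cv2.imwrite("pics/v1.png",np.hstack([up(a,440,520,170,270,5),up(b,160,260,250,350,5)]))
E
```

```text
(no output)
```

View pics/v1.png

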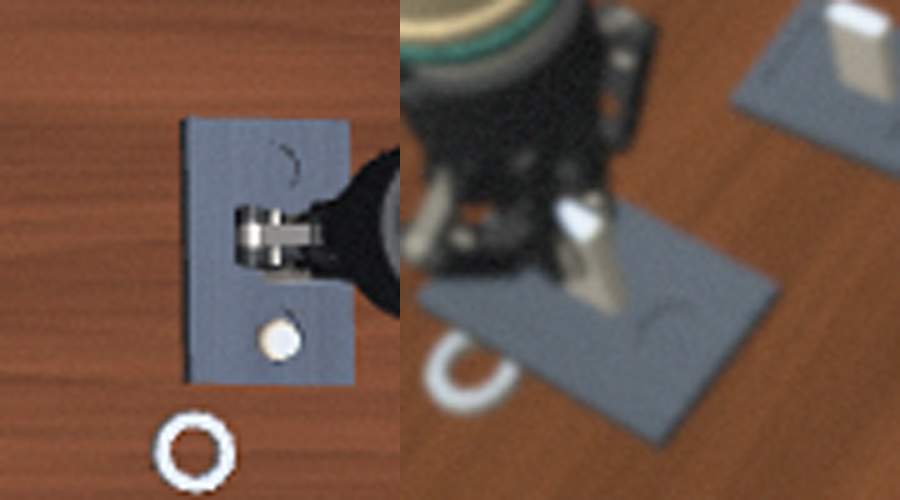

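The tray is level, with the ball in its pocket at left-crop (280,340), and the race hasn't moved. Now I'll carry it over.

Call:
carry_out --deltas '[0, 0, 0, 0.0007, -0.006, 0, 1, 0, 0, 0, 0.0016, -0.014, 0, 1, 0, 0, 0, 0.0026, -0.022, 0, 1, 0, 0, 0, 0.0029, -0.0247, 0, 1, 0, 0, 0, 0.0029, -0.0247, 0, 1, 0, 0, 0, 0.0029, -0.0247, 0, 1, 0, 0, 0, 0.0029, -0.0247, 0, 1, 0, 0, 0, 0.0029, -0.0247, 0, 1, 0, 0, 0, 0.0029, -0.0247, 0, 1, 0, 0, 0, 0.0029, -0.0247, 0, 1, 0, 0, 0, 0.0029, -0.0247, 0, 1, 0, 0, 0, 0.0029, -0.0247, 0, 1]'

```text
clock: 15.75
eef_pos: [547.6, -119.5, 205.2]
tool_rot: [-3.141, -0.0, -0.019]
force: [-0.7, 0.2, -2.8]
width: 11.5
gripper_force: 58.5
```

Call:
carry_out --deltas '[0, 0, 0, 0.0029, -0.0247, 0, 1, 0, 0, 0, 0.0029, -0.0247, 0, 1, 0, 0, 0, 0.0029, -0.0247, 0, 1, 0, 0, 0, 0.0029, -0.0247, 0, 1, 0, 0, 0, 0.0029, -0.0247, 0, 1, 0, 0, 0, 0.0029, -0.0247, 0, 1, 0, 0, 0, 0.0029, -0.0247, 0, 1, 0, 0, 0, 0.0029, -0.0247, 0, 1, 0, 0, 0, 0.0029, -0.0247, 0, 1, 0, 0, 0, 0.0029, -0.0247, 0, 1, 0, 0, 0, 0.0026, -0.022, 0, 1, 0, 0, 0, 0.0016, -0.014, 0, 1]'

```text
clock: 17.25
eef_pos: [586.5, 162.2, 205.1]
tool_rot: [-3.141, 0.0, -0.019]
force: [0.3, 0.8, -2.7]
width: 11.2
gripper_force: 58.5
```

Call:
carry_out --deltas '[0, 0, 0, 0.0007, -0.006, 0, 1, 0, 0, 0, 0, 0, 0, 1, 0, 0, 0, 0, 0, 0, 1, 0, 0, 0, 0, 0, 0, 1]'

```text
clock: 17.75
eef_pos: [587.9, 164.8, 205.1]
tool_rot: [3.141, 0.0, -0.023]
force: [-0.2, -0.3, -2.0]
width: 11.2
gripper_force: 58.5
```

Next I'll shift 2 mm in +y and lower 19 mm, which puts the underside about 50 mm above the plate. Then I'll check.

Call:
carry_out --deltas '[0, 0, 0, 0, -0.001, 0.003, 1, 0, 0, 0, -0.001, -0.001, 0.006, 1, 0, 0, 0, 0, 0, 0.006, 1, 0, 0, 0, 0, 0, 0.004, 1, 0, 0, 0, 0, 0, 0, 1, 0, 0, 0, 0, 0, 0, 1, 0, 0, 0, 0, 0, 0, 1, 0, 0, 0, 0, 0, 0, 1]'

```text
clock: 18.75
eef_pos: [587.0, 167.8, 186.2]
tool_rot: [-3.141, -0.0, -0.021]
force: [0.6, 0.9, -2.4]
width: 11.2
gripper_force: 58.5
```

```bash
python3 - <<'E'
from h import *
a=ctrl.get_image("top")[:,:,::-1].copy();b=ctrl.get_image("scene")[:,:,::-1].copy()
cv2.imwrite("pics/v2.png",np.hstack([up(a,225,325,150,250,4),up(b,270,370,140,240,4)]))
for z in (143.5,): print(proj("top",[545.7,167.8,z]))
c=up(a,258,283,200,228,8);g=cv2.cvtColor(c,cv2.COLOR_BGR2GRAY)
k,l,s,ce=cv2.connectedComponentsWithStats((g>175).astype(np.uint8))
for i in range(1,k):
    if s[i,4]>100: print(s[i],full(ce[i],258,200),ray("top",full(ce[i],258,200),143.5))
print(ctrl.read_state()["eef_pos"])
E
```

```text
[267.92706759 206.36654664]
[    0     0    57   224 10973] [260.58334662 214.13607833] [[526.49290009 185.7608832  143.5       ]]
[ 119  136   81   88 6496] [277.77241764 221.99034021] [[507.0454565  143.21116312 143.5       ]]
[586.9545362  167.82858733 186.17436835]
```

View pics/v2.png

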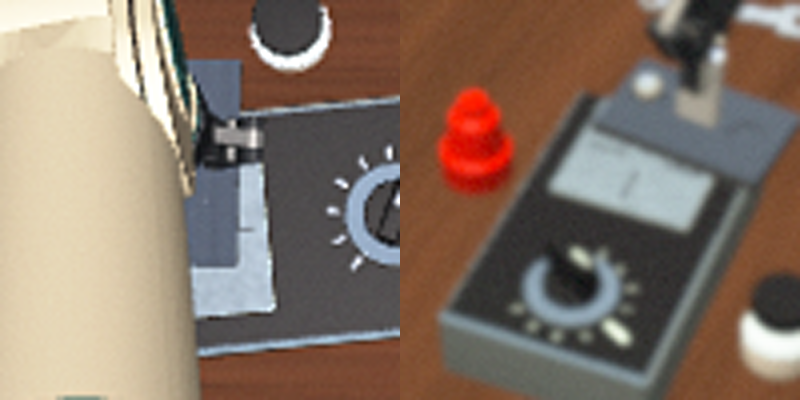

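The right half of the picture shows the ball in its pocket at crop (648,83), which is scene pixel (331.6,160.4), with the tray clear above the plate. I'll check its position by casting a ray, then hand in if it's good.

```bash
python3 - <<'E'
from h import *
p=ray("scene",[331.6,160.4],143.5)[0];print(p, np.hypot(p[0]-545.7,p[1]-167.8))
if np.hypot(p[0]-545.7,p[1]-167.8)<12: print(ctrl.finish_job())
E
```

```text
[543.62158571 176.67336042 143.5       ] 9.113524624653634
the job is handed in; nothing more can be done
None
```

I handed in the job: the dial is on the long mark, and the tray is held level and still with its underside about 50 mm above the coil plate. The ball is in its pocket, roughly 9 mm from the plate's middle by my last measurement (limit 25 mm); the judge's verdict was not reported back.

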